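# Pack out the dry-block heater

## Task

The tube block in the dry-block heater is shorter than the well and leaves a gap at one end, so it would rattle and heat badly. Try the filler pieces with the coloured tabs in the gap, and leave the one that slides in snugly, with the least play, pushed fully home beside the block. Leave the other two fillers on the bench, do not move the tube blocks out of place, and do not disturb the beakers and the amber bottle.

Things in the scene. Friction and masses are not known exactly. Their poses are not given: they have to be found in the camera images.
- heater: fixed white dry-block heater, 190 (x) x 130 (y) mm, flat top 62 mm high, sloping control panel at its -x end. Origin: on the bench under its middle, z up. Its open rectangular well is 54 mm along x, 92 mm along y, centred at x = +22, y = 0 mm, so its end walls are at y = -46 and +46 mm; floor 20 mm above the bench, 42 mm deep, square rim
- well_seat (a point): point on the well floor at the middle of the -y end wall (heater frame 22, -46, 20 mm). The origin of the tube block in the well lies within 1 mm of it, with the same yaw as the heater
- gap_end (a point): point at rim height at the middle of the well's +y end wall (heater frame 22, 46, 62 mm). The gap runs from here along heater -y to the tube block. The right filler has 2 mm play in all along y and 3 mm along x; the next thicker one will not go in, the next thinner has 8 mm play. Home, its underside is on the well floor, its metal level with the rim
- block_vial: loose aluminium tube block with two large vial holes (24 mm), 74 mm long (from y = 0 to 74 mm), 52 mm across (x), 42 mm high, 0.3 kg. Origin: underside, middle of one end face. Starts in the well with that face against the -y end wall (then the gap is 18 mm), or parked on the 20 mm thick cork board beside the heater
- block_tube: loose aluminium tube block with six tube holes (14 mm), 68 mm long (from y = 0 to 68 mm), 52 mm across (x), 42 mm high, 0.3 kg. Origin: underside, middle of one end face. Starts in the well with that face against the -y end wall (then the gap is 24 mm), or parked on the 20 mm thick cork board beside the heater
- block_micro: loose aluminium tube block with nine small holes (9.5 mm), 62 mm long (from y = 0 to 62 mm), 52 mm across (x), 42 mm high, 0.3 kg. Origin: underside, middle of one end face. Starts in the well with that face against the -y end wall (then the gap is 30 mm), or parked on the 20 mm thick cork board beside the heater
- filler_16: loose filler piece: aluminium slip 16 mm thick (y axis), 51 mm wide (x), 42 mm high (z), lower edges chamfered 2.5 mm; on top, in the middle, a yellow pull tab 12 mm thick (y), 30 mm wide (x), from 42 to 74 mm above the underside. Origin: centre of the underside. Stands upright on the bench at first. Same either way round; 0.1 to 0.2 kg
- filler_22: loose filler piece: aluminium slip 22 mm thick (y axis), 51 mm wide (x), 42 mm high (z), lower edges chamfered 2.5 mm; on top, in the middle, a blue pull tab 12 mm thick (y), 30 mm wide (x), from 42 to 74 mm above the underside. Origin: centre of the underside. Stands upright on the bench at first. Same either way round; 0.1 to 0.2 kg
- filler_28: loose filler piece: aluminium slip 28 mm thick (y axis), 51 mm wide (x), 42 mm high (z), lower edges chamfered 2.5 mm; on top, in the middle, a red pull tab 12 mm thick (y), 30 mm wide (x), from 42 to 74 mm above the underside. Origin: centre of the underside. Stands upright on the bench at first. Same either way round; 0.1 to 0.2 kg
- filler_16_mid (a point): middle of the metal body of filler_16, 21 mm above its underside
- filler_22_mid (a point): middle of the metal body of filler_22, 21 mm above its underside
- filler_28_mid (a point): middle of the metal body of filler_28, 21 mm above its underside
- beaker_01: loose clear beaker, 61 x 64 x 72 mm, bystander. Origin: centre of the underside
- bottle_amber: loose amber reagent bottle with black cap, 55 mm across, 115 mm high, bystander. Origin: centre of the underside
There are look-alikes about, which are no part of the job. Leave any green or red look-alike of the filler_16 alone.

How it is judged:
At the end, for the whole second after the job is handed in: The filler 2 mm thinner than the gap stands upright (0.08 rad) and still on the well floor (within 4 mm), within 4 mm of the gap's middle along the well and 5 mm across; the block beside it is within 8 mm of its seat; the other two fillers are on the bench (middle of the metal below 35 mm) (((horizontal distance between block_vial and well_seat below 0.008 m and z of block_vial in the frame of heater below 0.025 m and z of filler_16 in the frame of heater below 0.024 m and x of filler_16 in the frame of heater between 0.017 and 0.027 m and y of filler_16 in the frame of heater between 0.033 and 0.041 m and angle between filler_16's own z axis and vertical below 0.08 rad and linear speed of filler_16 below 0.02 m/s and height (world z) of each of filler_22_mid, filler_28_mid below 0.035 m) or (horizontal distance between block_tube and well_seat below 0.008 m and z of block_tube in the frame of heater below 0.025 m and z of filler_22 in the frame of heater below 0.024 m and x of filler_22 in the frame of heater between 0.017 and 0.027 m and y of filler_22 in the frame of heater between 0.03 and 0.038 m and angle between filler_22's own z axis and vertical below 0.08 rad and linear speed of filler_22 below 0.02 m/s and height (world z) of each of filler_16_mid, filler_28_mid below 0.035 m) or (horizontal distance between block_micro and well_seat below 0.008 m and z of block_micro in the frame of heater below 0.025 m and z of filler_28 in the frame of heater below 0.024 m and x of filler_28 in the frame of heater between 0.017 and 0.027 m and y of filler_28 in the frame of heater between 0.027 and 0.035 m and angle between filler_28's own z axis and vertical below 0.08 rad and linear speed of filler_28 below 0.02 m/s and height (world z) of each of filler_16_mid, filler_22_mid below 0.035 m))); the robot touches nothing.
It fails at once if a tube block is moved more than 15 mm (distance of any of block_vial, block_tube, block_micro from where it was at the start of the episode above 0.015 m).
It fails at once if the beaker or the amber bottle is moved more than 30 mm or tipped over (distance of any of beaker_01, bottle_amber from where it was at the start of the episode above 0.03 m or angle between any of beaker_01, bottle_amber's own z axis and vertical above 0.5 rad).
It also fails if it takes over 69 s, if anything falls off the work surface, if the arm or the gripper's body presses on something with over 40 N, if the wrist force passes 120 N, or if a joint passes its speed limit or range.

## Robot

A 6-joint arm with a two-finger parallel gripper is mounted at the origin on the work surface; the furniture and walls round the work are solid. World frame = base frame: x ahead of the robot, y to its left, z up, the work surface at z = 0. Lengths are in m, angles in rad, forces in N, time in s.
With the tool pointing down it reaches from about 0.25 to 0.725 m from the base axis. Payload 4 kg.
Tool frame: the origin (TCP) lies on the centre line of the jaws, within the pads' length; the fingertips stand 14 mm ahead of it and the grasp point (between the pads) lies 5 mm behind it; z points along the fingers, x is the direction in which the jaws open and shut, and the axes are right-handed (so a half turn about z gives the same grasp; the last joint's range is limited). The gripper opens to 85 mm and grips with 20 to 120 N. Pads are 22 mm wide; open, the fingers measure 114 mm over their backs; the gripper's body (76 mm by 85 mm) begins 54 mm behind the grasp point. The pads swing forward as they close: fully open they stand 13 mm farther back than shut.
Start: joints at [1.145, 0.241, 0.005, 1.335, 0, 1.571], TCP at [0.207, 0.455, 0.245] pointing down, gripper open.
Joint ranges: [-2.72, 2.72], [-1.05, 1.87], [-1.09, 1.28], [-1.99, 2.15], [-1.42, 1.44], [-3.14, 3.14]. Speed limits (rad/s): [2.79, 2.79, 3.14, 3.14, 3.14, 3.14].

## Interface

Orientations are given as a unit quaternion [x, y, z, w].
In Python, from workcell import bot gives the robot as it stands.
- The arm moves only by the tool play_rows, never from a script. Its argument "motion" is a list of rows, each an object with "fingers": the closure, from -1 (fully open) to 1 (shut), so that 0 is half open; "translation": the shift along the tool's x, y, z in cm, a list of three; "roll": the turn about the tool's z in degrees. A call has 1 to 20 rows; each row is the pose to reach, as a shift and turn from the pose commanded when the call began, along the tool's axes at that moment; what a row does not reach only later rows make up. A row lasts 1/12 s, in which the tool goes at most 41.7 mm and 7.16 degrees, less where a joint would pass 70% of its speed; a pose out of reach is approached as far as the arm can. A call with a gripper value outside its range is refused whole. The fingers move at their own pace and stop on an object; the grip force is fixed at half the most. Time passes only in rows, so rows that repeat a pose let the fingers close. It gives the time, the measured TCP pose, the force and the opening at its end, in the units of the state.
- bot.get_obs(): the state, without advancing time (a new reading comes with each control period).
- bot.camera(name): name is "side" or "top" or "wrist"; returns a dict with "pixels" (420x560x3 uint8, red, green, blue), "intrinsics" (3x3 intrinsics, pixels), "k1" (the pictures are not rectified: a ray, as slopes to the right and down, at radius r is drawn at 1 + k1 r^2 times it, then the intrinsics apply), "world_to_cam" (4x4, takes a point from world to camera coordinates). Camera axes: x right, y down, z forward; pixel columns grow to the right and rows downward; lengths in m; the calibration is good to about 2 mm. A picture is of the moment at which its call begins. There is no depth.
- bot.job_done(): hands the job in, once; it reports no verdict.
The state is a dict: "clock": time; "joint_pos": joint angles; "joint_vel": joint speeds; "tau": joint torques, N m; "eef_pos": TCP position; "tool_rot": TCP orientation; "ft_force": force on the tool from outside, world axes, zero at the start; "ft_torque": the same for the moment, N m; "grip_width": finger opening in m.
Only numpy, scipy, OpenCV 4.12 (cv2) and the standard library are available. Lean on these libraries where they do the work, as an engineer would, in place of code of your own. Each camera call takes 0.05 s, during which the arm holds its last target. There are 200 camera calls.

## Working session

There is one attempt and no reset: what is moved stays moved. The work goes in short steps, Python scripts to look and compute and a tool call to move; the robot and the scene stay as the last step left them, time stands still between calls to the robot, and variables do not carry over. Pictures are saved under pics/ and viewed, about 8 in all and at most 12, crops included, and the job is handed in when it is done.

Besides the shell and the picture viewer there is one more tool, called after "Request:" by a JSON object that holds its "fn" and its "kwargs", one argument or row to a line. play_rows: Moves the arm, as the interface text tells. Its arguments: {"type":"object","properties":{"motion":{"type":"array","items":{"type":"object","properties":{"fingers":{"type":"number"},"translation":{"type":"array","items":{"type":"number"}},"roll":{"type":"number"}}}}},"required":["motion"]}

```bash
mkdir -p pics; python3 - <<'E'
from workcell import bot
import cv2,json,numpy as np
o=bot.get_obs();print({k:np.round(v,3).tolist() for k,v in o.items()})
for n in("top","side"):
    c=bot.camera(n);cv2.imwrite(f"pics/{n}0.png",c["pixels"][:,:,::-1])
    print(n,c["intrinsics"],c["k1"],np.round(c["world_to_cam"],4).tolist())
a=[cv2.imread(f"pics/{n}0.png") for n in("top","side")]
E
```

```text
{'clock': 0.0, 'joint_pos': [1.145, 0.241, 0.004, 1.335, -0.0, 1.571], 'joint_vel': [-0.0, -0.0, -0.001, 0.003, -0.0, 0.001], 'tau': [0.003, -37.232, 25.241, 0.017, 0.0, -0.0], 'eef_pos': [0.206, 0.455, 0.244], 'tool_rot': [0.841, 0.542, -0.001, 0.001], 'ft_force': [0.349, 0.114, 0.236], 'ft_torque': [0.036, -0.003, 0.017], 'grip_width': 0.086}
top [[508.78624337   0.         285.93561746]
 [  0.         508.78624337 208.81629762]
 [  0.           0.           1.        ]] -0.1640425662547544 [[-0.0088, -0.9999, 0.0055, 0.1092], [-0.9972, 0.0084, -0.0739, 0.454], [0.0738, -0.0061, -0.9973, 1.5473], [0.0, 0.0, 0.0, 1.0]]
side [[442.92202868   0.         274.78852183]
 [  0.         442.92202868 209.21145171]
 [  0.           0.           1.        ]] -0.13631536641729247 [[0.7655, 0.6434, -0.0043, -0.4259], [0.3586, -0.4323, -0.8273, -0.0443], [-0.5341, 0.6318, -0.5617, 1.4409], [0.0, 0.0, 0.0, 1.0]]
```

View pics/top0.png

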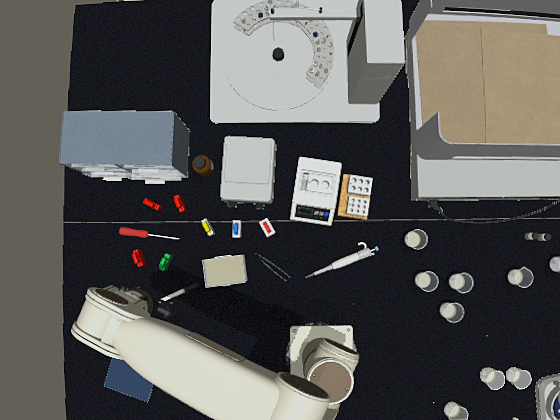

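View pics/side0.png

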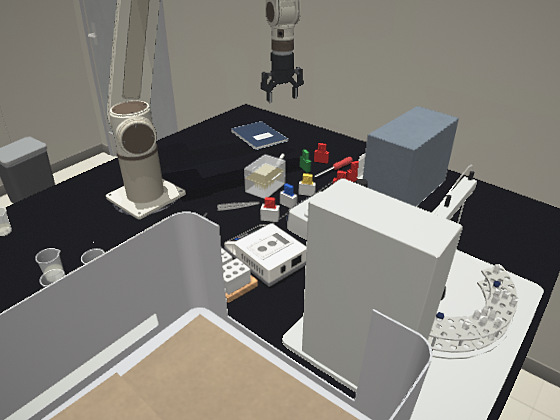

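The real fillers stand in a row: yellow (208,227), blue (236,229), red (267,227). Things that could be mistaken for them are red (151,204), (180,203), (138,257) and green (165,261). The heater is at (318,190), and its block seems to have two large holes. I'll check that in one close crop.

```bash
python3 - <<'E'
import cv2,numpy as np
a=cv2.imread("pics/top0.png")
c=cv2.resize(a[145:245,280:390],None,fx=5,fy=5,interpolation=cv2.INTER_CUBIC)
d=cv2.resize(a[190:275,125:290],None,fx=4.5,fy=4.5,interpolation=cv2.INTER_CUBIC)
cv2.imwrite("pics/cropA.png",c);cv2.imwrite("pics/cropB.png",d)
E
```

```text
(no output)
```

View pics/cropA.png

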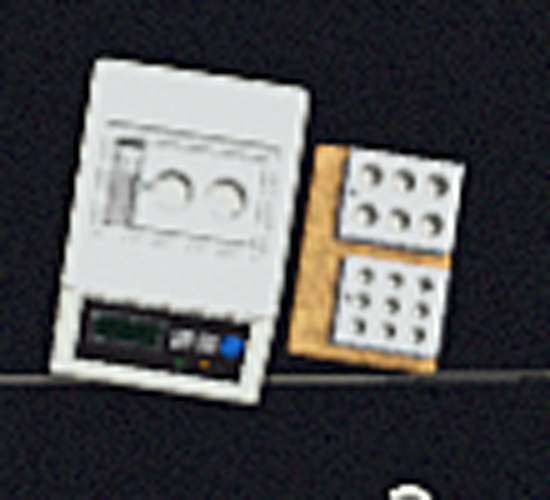

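View pics/cropB.png

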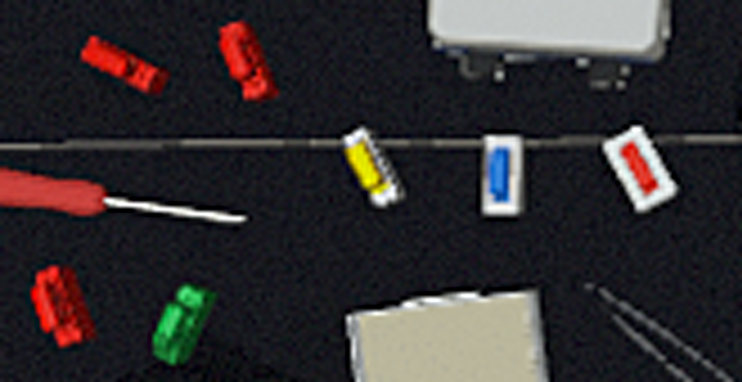

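The crop shows the two-hole block (block_vial) in the well with the gap at its left (+y) end, about (123,182) in crop A. The six- and nine-hole blocks are parked. So the gap is 18 mm, and the right piece is filler_16: yellow tab on a metal body, (208,227) in the full picture. Next I'll measure it and the heater.

```bash
cat > h.py <<'E'
import cv2,numpy as np
from workcell import bot
from scipy.spatial.transform import Rotation as R
def ray(c,uv):
    """pixels -> camera centre and world ray directions"""
    uv=np.atleast_2d(np.float64(uv)).reshape(-1,1,2)
    p=cv2.undistortPoints(uv,c["intrinsics"],np.array([c["k1"],0,0,0.]))[:,0]
    T=np.array(c["world_to_cam"]);r=np.c_[p,np.ones(len(p))]@T[:3,:3]
    return -T[:3,:3].T@T[:3,3],r
def plane(c,uv,z):
    o,d=ray(c,uv);return o+d*((z-o[2])/d[:,2])[:,None]
def proj(c,P):
    T=np.array(c["world_to_cam"]);rv=cv2.Rodrigues(T[:3,:3])[0]
    return cv2.projectPoints(np.float64(P).reshape(-1,1,3),rv,T[:3,3],c["intrinsics"],np.array([c["k1"],0,0,0.]))[0][:,0]
def mask(img,lo,hi):
    return cv2.inRange(cv2.cvtColor(img,cv2.COLOR_RGB2HSV),lo,hi)
YEL=((22,120,90),(34,255,255))
def tool():
    o=bot.get_obs();return np.array(o["eef_pos"]),R.from_quat(o["tool_rot"])
E
python3 - <<'E'
from h import *
c=bot.camera("top");im=c["pixels"]
for n,(lo,hi) in dict(y=YEL,b=((100,120,60),(125,255,255)),r=((0,150,80),(6,255,255))).items():
    m=mask(im,lo,hi);cs,_=cv2.findContours(m,cv2.RETR_EXTERNAL,cv2.CHAIN_APPROX_NONE)
    for k in cs:
        if cv2.contourArea(k)>12:
            q=cv2.minAreaRect(k);(u,v),wh,a=q
            if 195<u<285 and 210<v<245:
                P=plane(c,cv2.boxPoints(q),0.074);e=[P[1]-P[0],P[2]-P[1]];e=max(e,key=np.linalg.norm)
                print(n,np.round((u,v),1),np.round(wh,1),np.round(P.mean(0),4),"long dir deg",np.degrees(np.arctan2(e[1],e[0])))
# heater rim front/back top corners from crop A
g=np.array([[97,60],[308,90],[62,285],[272,322]])/5+[280,145]
P=plane(c,g,.062);print(np.round(P,4))
x=(P[0]-P[2]+P[1]-P[3]);print("heater yaw",np.degrees(np.arctan2(x[1],x[0])), "or by y edge",np.degrees(np.arctan2(*(P[0]-P[1])[[1,0]]))-90)
w=np.array([[105,123],[112,135],[104,225],[135,228],[280,155],[265,245]])/5+[280,145]
print(np.round(plane(c,w,.062),4))
p,r=tool();print(p,r.as_matrix().round(3))
w=bot.camera("wrist");print(w["intrinsics"],w["k1"],np.round(r.as_matrix().T@np.array(w["world_to_cam"])[:3,:3].T,3))
o=-np.array(w["world_to_cam"])[:3,:3].T@np.array(w["world_to_cam"])[:3,3];print("cam in tool",r.inv().apply(o-p))
E
```

```text
y [206.1 227.1] [11.4  5. ] [0.3983 0.3427 0.074 ] long dir deg -146.23272884980787
b [235.5 228.5] [11.  3.] [0.3936 0.2552 0.074 ] long dir deg 179.83402536792244
r [266.6 226.9] [11.2  3.3] [0.3975 0.1632 0.074 ] long dir deg -150.66383143644333
[[ 0.6077  0.0636  0.062 ]
 [ 0.5887 -0.0635  0.062 ]
 [ 0.4718  0.0861  0.062 ]
 [ 0.4486 -0.0393  0.062 ]]
heater yaw -9.594520093014848 or by y edge -8.516695594397262
[[ 0.5693  0.0593  0.062 ]
 [ 0.562   0.0552  0.062 ]
 [ 0.5076  0.0606  0.062 ]
 [ 0.5057  0.042   0.062 ]
 [ 0.5492 -0.0458  0.062 ]
 [ 0.4949 -0.0358  0.062 ]]
[0.20635117 0.45493284 0.24461377] [[ 0.413  0.911 -0.001]
 [ 0.911 -0.413 -0.001]
 [-0.002 -0.    -1.   ]]
[[334.14776987   0.         285.37748059]
 [  0.         334.14776987 207.89566932]
 [  0.           0.           1.        ]] -0.07711160986834086 [[ 1.    -0.    -0.   ]
 [ 0.001  0.953  0.302]
 [ 0.    -0.302  0.953]]
cam in tool [ 0.0005663  -0.07701447 -0.12948304]
```

Request:
{"fn": "play_rows", "kwargs": {
  "motion": [
    {"fingers":-1,"translation":[-2.3,22,3],"roll":-58},
    {"fingers":-1,"translation":[-2.3,22,3],"roll":-58},
    {"fingers":-1,"translation":[-2.3,22,3],"roll":-58},
    {"fingers":-1,"translation":[-2.3,22,3],"roll":-58},
    {"fingers":-1,"translation":[-2.3,22,3],"roll":-58},
    {"fingers":-1,"translation":[-2.3,22,3],"roll":-58},
    {"fingers":-1,"translation":[-2.3,22,3],"roll":-58},
    {"fingers":-1,"translation":[-2.3,22,3],"roll":-58},
    {"fingers":-1,"translation":[-2.3,22,3],"roll":-58},
    {"fingers":-1,"translation":[-2.3,22,3],"roll":-58},
    {"fingers":-1,"translation":[-2.3,22,3],"roll":-58},
    {"fingers":-1,"translation":[-2.3,22,3],"roll":-58},
    {"fingers":-1,"translation":[-2.3,22,3],"roll":-58},
    {"fingers":-1,"translation":[-2.3,22,3],"roll":-58}
  ]
}}

```text
clock: 1.37
eef_pos: [0.3972, 0.3437, 0.2154]
tool_rot: [0.473, 0.881, 0.0, 0.0]
ft_force: [0.1, 0.1, -0.5]
grip_width: 0.0856
```

```bash
cat > yel.py <<'E'
from h import *
import sys
c=bot.camera("wrist");im=c["pixels"];cv2.imwrite(f"pics/{sys.argv[1]}.png",im[:,:,::-1])
z=float(sys.argv[2])
p,r=tool();print("tcp",p.round(4),"yaw",np.degrees(np.arctan2(*r.as_matrix()[[1,0],0])).round(2), "w",bot.get_obs()["grip_width"])
m=mask(im,(22,110,180),(34,255,255))
cs,_=cv2.findContours(m,cv2.RETR_EXTERNAL,cv2.CHAIN_APPROX_NONE)
k=max(cs,key=cv2.contourArea);q=cv2.minAreaRect(k)
P=plane(c,cv2.boxPoints(q),z);s=[P[1]-P[0],P[2]-P[1]];L=[np.linalg.norm(v) for v in s];e=s[int(np.argmax(L))]
C=P.mean(0);print("rect",q,"centre",C.round(4),"size",np.round(L,4),"long deg",np.degrees(np.arctan2(e[1],e[0])).round(1))
print("in tool",r.inv().apply(C-p).round(4))
E
python3 yel.py w1 0.074
```

```text
tcp [0.3972 0.3437 0.2154] yaw 123.59 w 0.08545678597623331
rect ((282.57073974609375, 206.29827880859375), (12.096736907958984, 23.312644958496094), 3.3664605617523193) centre [0.4051 0.346  0.074 ] size [0.0207 0.0102] long deg -150.1
in tool [-0.0025  0.0078  0.1414]
```

View pics/w1.png

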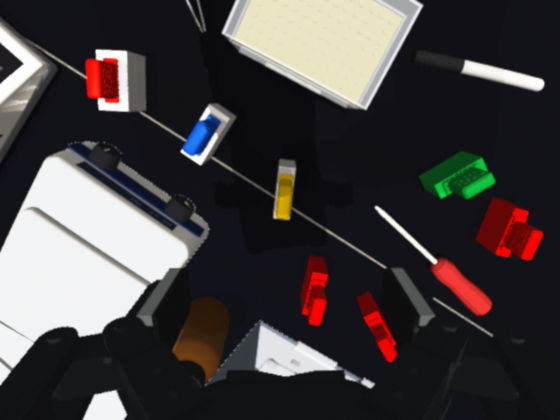

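The wrist view shows yellow at (285,200), clear of blue (210,133) and the look-alikes. The mask covers only part of the tab, so I'll check its profile.

```bash
python3 - <<'E'
from h import *
im=cv2.imread("pics/w1.png")[:,:,::-1].copy()
hs=cv2.cvtColor(im,cv2.COLOR_RGB2HSV)
for v in range(156,226,2): print(v,im[v,285-2].tolist(),hs[v,283].tolist(),"width",int(((hs[v,250:320,1]>110)&(hs[v,250:320,0]>18)&(hs[v,250:320,0]<36)).sum()))
c=bot.camera("wrist")
for C,yaw in [((.4051,.346),30),((.400,.343),31)]:
    d=np.array([np.cos(np.radians(yaw)),np.sin(np.radians(yaw))])
    for s,z in((15,.074),(-15,.074),(-15,.042),(-25.5,.042),(-25.5,0)): print(s,z,proj(c,[[*(np.array(C)+d*s/1000),z]]).round(1))
E
```

```text
156 [9, 10, 13] [113, 78, 13] width 0
158 [31, 30, 31] [150, 8, 31] width 0
160 [89, 87, 85] [15, 11, 89] width 0
162 [97, 94, 92] [12, 13, 97] width 0
164 [96, 93, 91] [12, 13, 96] width 0
166 [126, 123, 120] [15, 12, 126] width 0
168 [153, 149, 145] [15, 13, 153] width 0
170 [148, 144, 140] [15, 14, 148] width 0
172 [145, 139, 131] [17, 25, 145] width 0
174 [149, 122, 41] [23, 185, 149] width 8
176 [161, 125, 0] [23, 255, 161] width 14
178 [145, 112, 0] [23, 255, 145] width 14
180 [121, 94, 0] [23, 255, 121] width 14
182 [121, 93, 0] [23, 255, 121] width 14
184 [124, 96, 0] [23, 255, 124] width 14
186 [147, 114, 0] [23, 255, 147] width 15
188 [160, 125, 0] [23, 255, 160] width 15
190 [162, 126, 0] [23, 255, 162] width 16
192 [162, 126, 0] [23, 255, 162] width 16
194 [161, 126, 0] [23, 255, 161] width 16
196 [186, 148, 0] [24, 255, 186] width 16
198 [209, 168, 0] [24, 255, 209] width 16
200 [209, 167, 0] [24, 255, 209] width 16
202 [208, 166, 0] [24, 255, 208] width 16
204 [208, 166, 0] [24, 255, 208] width 16
206 [206, 164, 0] [24, 255, 206] width 15
208 [206, 165, 0] [24, 255, 206] width 15
210 [205, 163, 0] [24, 255, 205] width 15
212 [204, 163, 0] [24, 255, 204] width 15
214 [207, 165, 0] [24, 255, 207] width 15
216 [223, 179, 0] [24, 255, 223] width 13
218 [180, 141, 0] [24, 255, 180] width 11
220 [47, 37, 14] [21, 179, 47] width 6
222 [12, 11, 16] [126, 80, 16] width 0
224 [11, 11, 16] [120, 80, 16] width 0
15 0.074 [[281.5 223. ]]
-15 0.074 [[283.6 189.3]]
-15 0.042 [[283.8 180.7]]
-25.5 0.042 [[284.5 169.6]]
-25.5 0 [[284.7 161.8]]
15 0.074 [[282.2 216.5]]
-15 0.074 [[283.7 182.4]]
-15 0.042 [[283.9 174.5]]
-25.5 0.042 [[284.4 163.2]]
-25.5 0 [[284.5 156.1]]
```

Request:
{"fn": "play_rows", "kwargs": {
  "motion": [
    {"fingers":0,"translation":[-0.2,0.4,3],"roll":3},
    {"fingers":0,"translation":[-0.2,0.4,6],"roll":3},
    {"fingers":0,"translation":[-0.2,0.4,9],"roll":3},
    {"fingers":0,"translation":[-0.2,0.4,9],"roll":3},
    {"fingers":0,"translation":[-0.2,0.4,9],"roll":3}
  ]
}}

```text
clock: 1.88
eef_pos: [0.4006, 0.3432, 0.1242]
tool_rot: [0.495, 0.869, -0.002, -0.001]
ft_force: [-0.7, 0.2, 0.9]
grip_width: 0.0427
```

```bash
python3 yel.py w2 0.074; python3 - <<'E'
from h import *
im=cv2.imread("pics/w2.png")[:,:,::-1].copy();hs=cv2.cvtColor(im,cv2.COLOR_RGB2HSV)
for u in range(279,290,5):
    V=hs[:,u,2].astype(int);ok=(hs[:,u,1]>110)&(hs[:,u,0]>18)&(hs[:,u,0]<36)
    i=np.flatnonzero(ok); print(u,i.min(),i.max(),[(v,int(V[v])) for v in range(i.min()-26,i.max()+4,3)])
E
```

```text
tcp [0.4019 0.3443 0.126 ] yaw 120.6 w 0.0429671361305117
rect ((285.4399719238281, 257.41998291015625), (15.980613708496094, 12.869343757629395), 8.13010311126709) centre [0.41   0.3487 0.074 ] size [0.0084 0.0094] long deg 111.7
in tool [-0.0003  0.0092  0.052 ]
279 43 266 [(17, 234), (20, 234), (23, 234), (26, 234), (29, 234), (32, 234), (35, 226), (38, 247), (41, 188), (44, 137), (47, 182), (50, 193), (53, 209), (56, 214), (59, 163), (62, 77), (65, 14), (68, 15), (71, 14), (74, 16), (77, 16), (80, 16), (83, 16), (86, 17), (89, 16), (92, 16), (95, 17), (98, 17), (101, 16), (104, 17), (107, 16), (110, 16), (113, 16), (116, 17), (119, 16), (122, 16), (125, 16), (128, 17), (131, 17), (134, 17), (137, 16), (140, 16), (143, 16), (146, 15), (149, 16), (152, 17), (155, 17), (158, 17), (161, 16), (164, 13), (167, 13), (170, 14), (173, 14), (176, 66), (179, 86), (182, 91), (185, 94), (188, 140), (191, 157), (194, 145), (197, 145), (200, 140), (203, 144), (206, 145), (209, 134), (212, 121), (215, 117), (218, 116), (221, 125), (224, 138), (227, 137), (230, 140), (233, 141), (236, 143), (239,
[... 1315 characters left out ...]
5, 16), (88, 17), (91, 17), (94, 15), (97, 17), (100, 17), (103, 16), (106, 16), (109, 16), (112, 16), (115, 17), (118, 16), (121, 17), (124, 16), (127, 15), (130, 16), (133, 17), (136, 16), (139, 16), (142, 16), (145, 15), (148, 14), (151, 15), (154, 17), (157, 16), (160, 16), (163, 17), (166, 15), (169, 14), (172, 14), (175, 31), (178, 94), (181, 97), (184, 95), (187, 95), (190, 165), (193, 174), (196, 174), (199, 158), (202, 163), (205, 152), (208, 120), (211, 121), (214, 121), (217, 122), (220, 143), (223, 158), (226, 160), (229, 161), (232, 160), (235, 160), (238, 161), (241, 161), (244, 161), (247, 160), (250, 165), (253, 198), (256, 201), (259, 201), (262, 200), (265, 145), (268, 16)]
```

```bash
python3 - <<'E'
from h import *
c=bot.camera("wrist");p,r=tool()
for v,z,s in((175.5,0,-25.5),(189,.042,-25.5),(206.5,.042,-15),(219.5,.074,-15),(265.5,.074,15)):
    P=plane(c,[[285,v]],z)[0];t=r.inv().apply(P-p)*1000;print(v,t.round(1),"centre y",round(t[1]-s,1))
E
```

```text
175.5 [ -0.6 -23.5 127. ] centre y 2.0
189 [ -0.5 -23.3  85. ] centre y 2.2
206.5 [ -0.5 -11.2  85. ] centre y 3.8
219.5 [ -0.4 -13.3  53. ] centre y 1.7
265.5 [-0.4 16.2 53.1] centre y 1.2
```

Request:
{"fn": "play_rows", "kwargs": {
  "motion": [
    {"fingers":0,"translation":[0,0.2,2],"roll":0},
    {"fingers":0,"translation":[0,0.2,4],"roll":0},
    {"fingers":0,"translation":[0,0.2,5.5],"roll":0},
    {"fingers":0,"translation":[0,0.2,6.5],"roll":0},
    {"fingers":0,"translation":[0,0.2,6.5],"roll":0},
    {"fingers":1,"translation":[0,0.2,6.5],"roll":0},
    {"fingers":1,"translation":[0,0.2,6.5],"roll":0},
    {"fingers":1,"translation":[0,0.2,6.5],"roll":0},
    {"fingers":1,"translation":[0,0.2,6.5],"roll":0},
    {"fingers":1,"translation":[0,0.2,6.5],"roll":0},
    {"fingers":1,"translation":[0,0.2,6.5],"roll":0},
    {"fingers":1,"translation":[0,0.2,6.5],"roll":0}
  ]
}}

```text
clock: 2.98
eef_pos: [0.4047, 0.3461, 0.0621]
tool_rot: [0.495, 0.869, 0.002, 0.001]
ft_force: [-1.4, -0.0, 5.5]
grip_width: 0.0112
```

Request:
{"fn": "play_rows", "kwargs": {
  "motion": [
    {"fingers":1,"translation":[0,0,-2],"roll":0},
    {"fingers":1,"translation":[0,0,-5],"roll":0},
    {"fingers":1,"translation":[0,0,-9],"roll":0},
    {"fingers":1,"translation":[0,0,-13],"roll":0},
    {"fingers":1,"translation":[0,0,-17],"roll":0},
    {"fingers":1,"translation":[0,0,-20],"roll":0},
    {"fingers":1,"translation":[-3,-2,-20],"roll":3},
    {"fingers":1,"translation":[-6,-4,-20],"roll":7},
    {"fingers":1,"translation":[-9,-5.5,-20],"roll":11},
    {"fingers":1,"translation":[-12,-7,-20],"roll":15},
    {"fingers":1,"translation":[-15,-9,-20],"roll":19},
    {"fingers":1,"translation":[-18,-11,-20],"roll":23},
    {"fingers":1,"translation":[-21,-12.5,-20],"roll":27},
    {"fingers":1,"translation":[-24,-14,-20],"roll":31},
    {"fingers":1,"translation":[-27,-16,-20],"roll":35},
    {"fingers":1,"translation":[-27,-16,-20],"roll":39},
    {"fingers":1,"translation":[-27,-16,-20],"roll":39},
    {"fingers":1,"translation":[-27,-16,-20],"roll":39}
  ]
}}

```text
clock: 4.48
eef_pos: [0.4032, 0.031, 0.2604]
tool_rot: [0.757, 0.654, 0.0, -0.0]
ft_force: [-0.9, 0.4, -0.6]
grip_width: 0.0109
```

Request:
{"fn": "play_rows", "kwargs": {
  "motion": [
    {"fingers":1,"translation":[0.8,4,0],"roll":0},
    {"fingers":1,"translation":[1.6,8,0],"roll":0},
    {"fingers":1,"translation":[2.4,12,1],"roll":0},
    {"fingers":1,"translation":[3.2,16,2],"roll":0},
    {"fingers":1,"translation":[3.8,18,4],"roll":0},
    {"fingers":1,"translation":[3.8,19,6],"roll":0},
    {"fingers":1,"translation":[3.8,19,6],"roll":0},
    {"fingers":1,"translation":[3.8,19,6],"roll":0},
    {"fingers":1,"translation":[3.8,19,6],"roll":0}
  ]
}}

```text
clock: 5.23
eef_pos: [0.5963, 0.0423, 0.2009]
tool_rot: [0.756, 0.654, -0.0, -0.0]
ft_force: [0.7, 0.0, -1.7]
grip_width: 0.0113
```

```bash
python3 yel.py w3 0.2 
```

```text
tcp [0.5966 0.042  0.2018] yaw 81.71 w 0.011020616041915883
rect ((144.5, 52.0), (2.0, 1.0), 90.0) centre [0.4943 0.0052 0.2   ] size [0.0004 0.0007] long deg -13.6
in tool [-0.0511 -0.0959  0.0017]
```

View pics/w3.png

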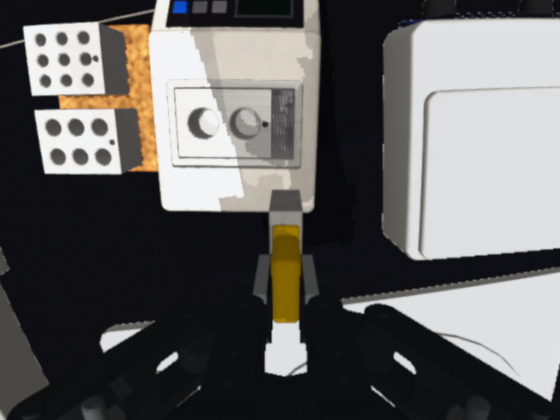

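The wrist view shows the filler held upright at (285,250). The well outline runs from about (175,88) to (295,160), with the dark gap at columns 272–295. I'll crop it to read the edges.

```bash
python3 - <<'E'
import cv2
a=cv2.imread("pics/w3.png")[70:220,155:315]
cv2.imwrite("pics/crop3.png",cv2.resize(a,None,fx=4,fy=4,interpolation=cv2.INTER_CUBIC))
E
```

```text
(no output)
```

View pics/crop3.png

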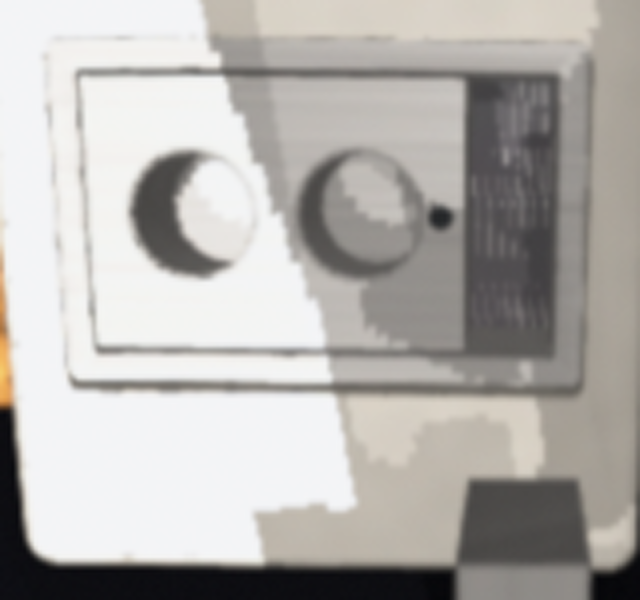

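```bash
python3 - <<'E'
from h import *
c=bot.camera("wrist");p,r=tool();M=r.as_matrix()
def T(q,z): return r.inv().apply(plane(c,np.array(q)/4+[155,70],z)-p)*1000
W=T([[78,73],[97,350],[553,356],[558,74]],.062);G=T([[466,76],[465,352]],.062)
print("well tool mm",W.round(1).tolist(),"block edge",G.round(1).tolist())
e=W[3]-W[0]+W[2]-W[1];f=W[1]-W[0]+W[2]-W[3]
print("sizes",[np.linalg.norm(W[i]-W[i-1]).round(1) for i in range(4)],"long angle",np.degrees(np.arctan2(e[1],e[0])),"short",np.degrees(np.arctan2(-f[0],f[1])))
b=p[2]-.0621
print("gap mid",((W[2]+W[3])/2*.5+G.mean(0)*.5).round(2), "gap",((W[2]+W[3])/2-G.mean(0)).round(1), "well mid y",W.mean(0).round(2))
print("filler low near edge",T([[470,480],[577,480]],b+.0025).round(1).tolist(),"top",T([[455,565],[590,565]],b+.042).round(1).tolist())
E
```

```text
well tool mm [[-85.1, -88.8, 140.0], [-85.9, -34.9, 140.1], [6.9, -33.3, 140.2], [7.5, -87.8, 140.1]] block edge [[-10.1, -87.4, 140.0], [-10.9, -34.1, 140.2]]
sizes [np.float64(92.6), np.float64(53.9), np.float64(92.8), np.float64(54.5)] long angle 0.7826900379052212 short 0.7574767497799969
gap mid [ -1.67 -60.67 140.11] gap [17.7  0.2  0. ] well mid y [-39.17 -61.19 140.09]
filler low near edge [[-6.9, -28.2, 59.5], [8.6, -28.2, 59.5]] top [[-7.2, -28.1, 20.0], [8.6, -28.1, 20.0]]
```

Request:
{"fn": "play_rows", "kwargs": {
  "motion": [
    {"fingers":1,"translation":[-0.25,-3,0],"roll":0.8},
    {"fingers":1,"translation":[-0.25,-5.8,0],"roll":0.8},
    {"fingers":1,"translation":[-0.25,-5.8,2],"roll":0.8},
    {"fingers":1,"translation":[-0.25,-5.8,4],"roll":0.8},
    {"fingers":1,"translation":[-0.25,-5.8,6],"roll":0.8},
    {"fingers":1,"translation":[-0.25,-5.8,6.7],"roll":0.8},
    {"fingers":1,"translation":[-0.25,-5.8,6.7],"roll":0.8},
    {"fingers":1,"translation":[-0.25,-5.8,6.7],"roll":0.8}
  ]
}}

```text
clock: 6.0
eef_pos: [0.5394, 0.0472, 0.1346]
tool_rot: [0.761, 0.648, 0.001, 0.0]
ft_force: [0.3, -0.3, -1.4]
grip_width: 0.0108
```

```bash
python3 - <<'E'
from h import *
c=bot.camera("wrist");p,r=tool();print(p,np.degrees(np.arctan2(*r.as_matrix()[[1,0],0])),bot.get_obs()["ft_force"])
a=c["pixels"][:,:,::-1];cv2.imwrite("pics/w4.png",a)
cv2.imwrite("pics/crop4.png",cv2.resize(a[110:310,170:370],None,fx=3,fy=3,interpolation=cv2.INTER_CUBIC))
E
```

```text
[0.53998342 0.04721163 0.1350621 ] 80.81144283622375 [-0.02146534 -0.78105157 -0.78646178]
```

View pics/crop4.png

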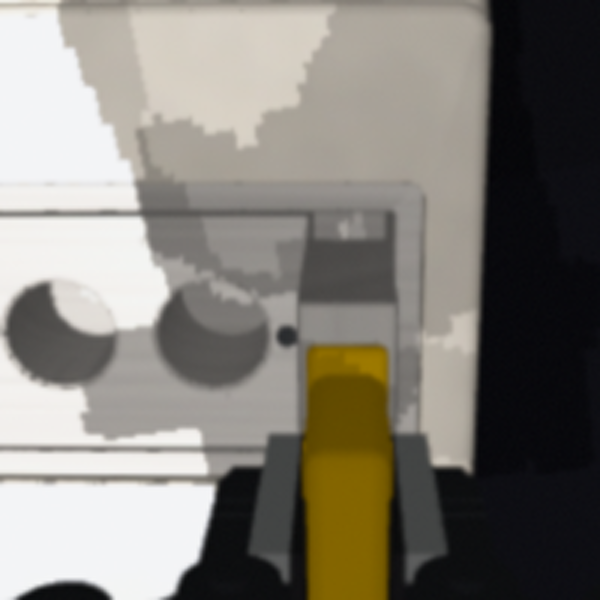

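The crop shows the filler hovering over the gap. The gap's near wall is at crop row 213, columns 310–394, and the filler's lower edge is at row 240. Computing the residual now.

```bash
python3 - <<'E'
from h import *
c=bot.camera("wrist");p,r=tool()
def T(q,z): return (r.inv().apply(plane(c,np.array(q)/3+[170,110],z)-p)*1000).round(1).tolist()
b=p[2]-.0621;print("bottom",b)
print("gap near corners",T([[310,213],[394,212]],.062),"near wall left",T([[5,213]],.062),"far wall",T([[5,447],[200,449]],.062))
print("filler low",T([[305,240],[394.5,240]],b+.0025),"top",T([[298,302],[397,302]],b+.042))
# contrast profiles, rows across gap edge and filler edges
g=cv2.cvtColor(c["pixels"],cv2.COLOR_RGB2GRAY).astype(int)
for v in (184,187,193,200,207): print(v,g[v,266:310].tolist())
E
```

```text
bottom 0.07308527507123867
gap near corners [[-7.2, -30.4, 73.1], [10.2, -30.6, 73.1]] near wall left [[-70.8, -30.6, 73.0]] far wall [[-76.6, 23.3, 73.2], [-32.4, 23.5, 73.2]]
filler low [[-7.7, -28.2, 59.5], [9.7, -28.2, 59.5]] top [[-7.2, -28.4, 20.0], [8.3, -28.4, 20.0]]
184 [144, 144, 143, 141, 133, 120, 94, 84, 97, 112, 116, 116, 115, 116, 117, 118, 136, 167, 176, 166, 149, 147, 149, 150, 139, 118, 112, 106, 101, 97, 100, 95, 82, 76, 84, 110, 136, 144, 146, 146, 145, 146, 145, 137]
187 [144, 144, 144, 143, 137, 119, 93, 84, 100, 114, 117, 117, 117, 118, 121, 128, 138, 158, 172, 168, 154, 150, 147, 151, 149, 137, 121, 112, 108, 107, 107, 100, 87, 78, 84, 110, 135, 142, 143, 143, 142, 143, 142, 133]
193 [121, 121, 122, 120, 115, 98, 79, 74, 72, 73, 73, 73, 74, 74, 73, 74, 74, 73, 74, 73, 73, 74, 74, 74, 74, 75, 75, 75, 75, 75, 75, 75, 75, 76, 83, 109, 138, 145, 146, 145, 146, 145, 145, 134]
200 [116, 117, 116, 109, 93, 78, 74, 74, 75, 75, 75, 75, 76, 76, 76, 76, 76, 76, 77, 77, 76, 76, 76, 77, 77, 77, 77, 77, 77, 76, 76, 76, 76, 76, 82, 104, 132, 140, 141, 140, 141, 141, 139, 128]
207 [160, 159, 147, 112, 80, 72, 72, 72, 72, 70, 72, 71, 72, 73, 73, 74, 73, 74, 74, 74, 74, 74, 74, 74, 74, 75, 74, 75, 75, 75, 74, 74, 74, 73, 75, 87, 113, 136, 143, 143, 143, 143, 143, 138]
```

Request:
{"fn": "play_rows", "kwargs": {
  "motion": [
    {"fingers":1,"translation":[0.04,-0.07,0],"roll":0},
    {"fingers":1,"translation":[0.04,-0.07,0],"roll":0},
    {"fingers":1,"translation":[0.04,-0.07,0.5],"roll":0},
    {"fingers":1,"translation":[0.04,-0.07,0.9],"roll":0},
    {"fingers":1,"translation":[0.04,-0.07,1.2],"roll":0},
    {"fingers":1,"translation":[0.04,-0.07,1.5],"roll":0},
    {"fingers":1,"translation":[0.04,-0.07,1.8],"roll":0},
    {"fingers":1,"translation":[0.04,-0.07,1.8],"roll":0}
  ]
}}

```text
clock: 6.77
eef_pos: [0.5378, 0.0476, 0.1143]
tool_rot: [0.762, 0.648, -0.001, -0.001]
ft_force: [0.5, -0.2, -0.9]
grip_width: 0.0107
```

Request:
{"fn": "play_rows", "kwargs": {
  "motion": [
    {"fingers":1,"translation":[0,0,0.5],"roll":0},
    {"fingers":1,"translation":[0,0,1],"roll":0},
    {"fingers":1,"translation":[0,0,1.5],"roll":0},
    {"fingers":1,"translation":[0,0,2],"roll":0},
    {"fingers":1,"translation":[0,0,2.4],"roll":0},
    {"fingers":1,"translation":[0,0,2.8],"roll":0},
    {"fingers":1,"translation":[0,0,3.1],"roll":0},
    {"fingers":1,"translation":[0,0,3.1],"roll":0},
    {"fingers":1,"translation":[0,0,3.1],"roll":0}
  ]
}}

```text
clock: 7.52
eef_pos: [0.5383, 0.0476, 0.0841]
tool_rot: [0.762, 0.648, -0.0, -0.0]
ft_force: [-0.7, -0.2, -0.8]
grip_width: 0.0107
```

Request:
{"fn": "play_rows", "kwargs": {
  "motion": [
    {"fingers":1,"translation":[0,0,0.1],"roll":0},
    {"fingers":1,"translation":[0,0,0.2],"roll":0},
    {"fingers":1,"translation":[0,0,0.25],"roll":0},
    {"fingers":1,"translation":[0,0,0.25],"roll":0}
  ]
}}

```text
clock: 7.85
eef_pos: [0.5386, 0.0476, 0.0822]
tool_rot: [0.762, 0.648, 0.0, 0.0]
ft_force: [-0.0, 0.6, 0.6]
grip_width: 0.0111
```

Request:
{"fn": "play_rows", "kwargs": {
  "motion": [
    {"fingers":0,"translation":[0,0,0],"roll":0},
    {"fingers":0,"translation":[0,0,0],"roll":0},
    {"fingers":0,"translation":[0,0,0],"roll":0},
    {"fingers":0,"translation":[0,0,0],"roll":0},
    {"fingers":0,"translation":[0,0,0],"roll":0},
    {"fingers":0,"translation":[0,0,-2],"roll":0},
    {"fingers":0,"translation":[0,0,-5],"roll":0},
    {"fingers":0,"translation":[0,0,-9],"roll":0},
    {"fingers":0,"translation":[0,2,-12],"roll":0},
    {"fingers":0,"translation":[0,3,-12],"roll":0},
    {"fingers":0,"translation":[0,3,-12],"roll":0},
    {"fingers":0,"translation":[0,3,-12],"roll":0}
  ]
}}

```text
clock: 8.85
eef_pos: [0.5678, 0.0427, 0.2014]
tool_rot: [0.762, 0.648, -0.0, -0.0]
ft_force: [-0.6, 0.4, -0.6]
grip_width: 0.0428
```

```bash
python3 - <<'E'
from h import *
c=bot.camera("wrist");p,r=tool();print(p,bot.get_obs()["ft_force"])
a=c["pixels"][:,:,::-1];cv2.imwrite("pics/w5.png",a)
s=bot.camera("side")["pixels"][:,:,::-1]
s=cv2.resize(s[180:300,190:320],None,fx=4,fy=4,interpolation=cv2.INTER_CUBIC)[:,:240+280]
w=cv2.resize(a[40:280,150:430],None,fx=2,fy=2)
cv2.imwrite("pics/v5.png",cv2.resize(np.hstack([w,s]),(800,356)))
E
```

```text
[0.56681899 0.0427525  0.20056638] [0.60299336 0.15420772 0.21442019]
```

View pics/v5.png

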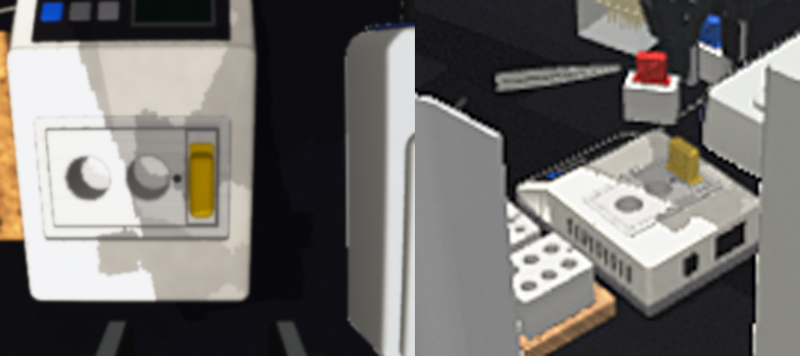

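The filler sits in the gap with its metal level with the rim: the tab is at (201,180) on the left, and upright in the side view at (683,160). Blue and red are still on the bench. I'll run one triangulation check and then hand in.

```bash
python3 - <<'E'
from h import *
w=bot.camera("wrist");s=bot.camera("side");p,r=tool()
def blob(c,roi):
    m=mask(c["pixels"],(18,110,60),(36,255,255));k=np.zeros_like(m);u0,v0,u1,v1=roi;k[v0:v1,u0:u1]=m[v0:v1,u0:u1]
    v,u=np.nonzero(k);return np.c_[u,v]
a=blob(w,(240,100,340,240));b=blob(s,(255,210,300,250))
print("wrist box",a.min(0),a.max(0),"side box",b.min(0),b.max(0))
# expected tab corners, if home: heater x axis along tool y, tab centre from wrist, z .062-.094
for z in (.094,.100):
    lo,hi=a.min(0),a.max(0)+1
    C=plane(w,[[(lo[0]+hi[0])/2,hi[1]]],z)[0]-r.as_matrix()[:,1]*.015; # far top edge minus half width
    q=[C+r.as_matrix()[:,1]*i*.015+r.as_matrix()[:,0]*j*.006+np.array([0,0,h-C[2]]) for i in(-1,1) for j in(-1,1) for h in(z,z-.032)]
    P=proj(s,q);print(z,"centre",C.round(4),"predicted side box",P.min(0).round(1),P.max(0).round(1))
    Q=proj(w,q);print("  predicted wrist box",Q.min(0).round(1),Q.max(0).round(1))
E
```

```text
wrist box [278 139] [294 188] side box [275 226] [286 241]
0.094 centre [0.5351 0.049  0.0941] predicted side box [275.  224.7] [286.3 241.8]
  predicted wrist box [278.  142.5] [295.1 189. ]
0.1 centre [0.5336 0.0492 0.1001] predicted side box [274.6 222.6] [285.9 239.7]
  predicted wrist box [277.7 141.4] [295.3 189. ]
```

The side view agrees with the home height (top 0.094; 6 mm higher would put the box about 2 px higher). Handing in.

```bash
python3 -c "
from workcell import bot
print(bot.job_done())"
```

```text
the job is handed in; nothing more can be done
None
```

I put filler_16 (yellow tab) into the gap beside the block, pushed it fully home and handed the job in at about 9 s of the 69 s allowed. `job_done` gives no verdict, so success is judged only from my own checks.

- **Choice:** The block in the well has two large holes, so it is block_vial and the gap is 18 mm. The wrist camera measured the gap at 17.7 mm. I picked filler_16 from this and did not physically try the blue and red fillers.
- **Insertion:** I gripped the yellow tab, corrected the position over the gap using the wrist camera, and lowered the filler. Force readings stayed within about 1 N. I let go with the gripper at 82.2 mm, against 82.1 mm expected for a filler standing on the well floor.
- **Last checks:** The filler stands upright with its metal level with the rim. Its tab, seen from the side, is within about 1–1.5 px of where it should be when home. The blue and red fillers are still on the bench. The arm did not go near the parked blocks, the beakers or the bottle, but I did not measure the blocks, beakers or bottle again at the end.
- **Small disagreement:** The near edge of the tab in the wrist view was about 3 px off the prediction, roughly 2–3 mm. Other readings of the gap width ran from 17.4 to 18.6 mm.

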